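# Take the bearing play out of the mould wheel

## Robot

A 7-joint arm with a two-finger parallel gripper is mounted at the origin on a cart in front of the work surface, level with it; the furniture and walls round the work are solid. World frame = base frame: x ahead of the robot, y to its left, z up, the work surface at z = 0. Lengths are in m, angles in degrees, forces in N, time in s.
With the tool pointing down it reaches from about 0.35 to 0.9 m from the base axis. Payload 19.9 kg.
Tool frame: the origin (TCP) lies on the centre line of the jaws, within the pads' length; the fingertips stand 17 mm ahead of it and the grasp point (between the pads) lies 2 mm behind it; x points along the fingers, z is the direction in which the jaws open and shut, and the axes are right-handed (so a half turn about x gives the same grasp; the last joint's range is limited). The gripper opens to 85 mm and grips with 20 to 120 N. Pads are 22 mm wide; open, the fingers measure 114 mm over their backs; the gripper's body (76 mm by 85 mm) begins 54 mm behind the grasp point. The pads swing forward as they close: fully open they stand 13 mm farther back than shut.
Start: joints at [-71.247, 23.915, -0.59, 92.452, 0.269, 63.638, -3.037], TCP at [0.225, 0.583, 0.248] pointing down, gripper open.
Joint ranges: [-161.28, 161.28], [-22.2, 115.67], [-73.04, 71.86], [3.21, 147.25], [-68.34, 248.33], [10.77, 114.83], [-161.83, 161.83]. Speed limits (degrees/s): [108.29, 108.29, 136.94, 136.94, 172.46, 172.46, 172.46].

## Interface

Orientations are given as a 3x3 rotation matrix whose columns are the frame's x, y, z axes.
In Python, from plant import robot gives the robot as it stands.
- The arm moves only by the shell command python3 -m handwheel 'ROWS' [OPENING] [FORCE]. ROWS is JSON, one flat list of numbers, 4 for each row, row after row: the shift along the tool's x, y, z in units of 30 mm (1.0 is 30 mm), then the turn about the tool's x in units of 6 degrees (1.0 is 6 degrees). In form: [tx, ty, tz, roll, tx, ty, tz, roll, ...]. A call has exactly 5 rows; each row shifts and turns the pose as measured when the row begins, along the tool's axes as they then stand; what a row does not reach is not made up. A row lasts 1/10 s, in which the tool goes at most 50 mm and 8.59 degrees, less where a joint would pass 70% of its speed; a pose out of reach is approached as far as the arm can. A call is refused whole if a number of a shift passes 1 or a number of a turn 1, either way. A call with a gripper value outside its range is refused whole. OPENING is the opening, from 0 (shut) to 1 (fully open), set as the call begins (- or left out, the last holds). The fingers move at their own pace and stop on an object; FORCE is the grip in N (left out, the last holds). Time passes only in rows, so rows that do not move let the fingers close, or fill a call up. It gives the time, the measured TCP pose, the force and the opening at its end, in the units of the state.
- robot.get_obs(): the state, without advancing time (a new reading comes with each control period).
- robot.camera(name): name is "side" or "top" or "wrist"; returns a dict with "pixels" (384x512x3 uint8, red, green, blue), "mtx" (3x3 intrinsics, pixels), "dist" ([k1, k2, p1, p2, k3] as OpenCV has them; the pictures are not rectified), "cam_to_world" (4x4, takes a point from camera to world coordinates); the wrist camera has in their place "hand_eye" (4x4, takes a point from camera to tool coordinates, whose origin is the TCP and whose axes are the tool frame's). Camera axes: x right, y down, z forward; pixel columns grow to the right and rows downward; lengths in m; the calibration is good to about 2 mm. A picture is of the moment at which its call begins: read the wrist's pose just before it. There is no depth.
- robot.sign_off(): hands the job in, once; it reports no verdict.
The state is a dict: "t": time; "joint_pos": joint angles; "qd": joint speeds; "joint_torque": joint torques, N m; "tcp_pos": TCP position; "orientation": TCP orientation; "contact_force": force on the tool from outside, world axes, zero at the start; "torque": the same for the moment, N m; "opening": finger opening in m.
Only numpy, scipy, OpenCV 4.12 (cv2) and the standard library are available. Lean on these libraries where they do the work, as an engineer would, in place of code of your own. Each camera call takes 0.05 s, during which the arm holds its last target.

## Task

The mould wheel wobbles on its spindle: rock it by pressing its rim down lightly, first on the left side and then on the right, to feel how much play there is. Turn the wing nut clockwise just until the play is gone, snug but not cranked down tight, then press the rim lightly left and right once more to make sure it no longer knocks. Let go, and leave the things round about where they stand.

Things in the scene. Friction and masses are not known exactly. Their poses are not given: they have to be found in the camera images.
- stand: grey cast three-footed stand of the mould wheel, fixed to the table. Origin on the wheel's vertical axis at table height, z up. A threaded 9 mm spindle rises from it to 138 mm above the table.
- hub: hub of the mould wheel, 104 mm across, resting on a ball; it carries the round wheel plate (244 mm across, 10 mm thick) and tips with it about the origin. Origin on the axis, mid-thickness of the plate, 62 mm above the table; the plate's upper face is 5 mm higher. Axes ahead, left, up, turned with the stand (yaw within 0.35 rad). Pressed on its left (+y) rim the y axis dips, on the right it rises.
- rim_left (a point): point on the plate's upper face at its left (+y) rim, 110 mm from the axis; tips with the hub. Outside 102 mm from the axis the rim is flat and bare; within are six rings 47 mm across, 5 mm high. A touch of under 0.5 N tips the loose wheel (1 to 2 degrees) until the hub's far side meets the nut's flange, 47 mm from the axis, and stops it. Untouched it floats level.
- rim_right (a point): the same on the right (-y) rim. The bearing is a little springy: once stopped, the loose wheel tips about 3 mrad further per newton pressed here; a snug one tips 2 mrad per newton in all. The plate also turns about the axis under these points, with a little friction.
- nut: steel wing nut on the spindle over the hub: flange 98 mm across, 7 mm thick, neck, and on top two opposite wings, together 56 mm long (x), 14 mm thick (y), 26 mm high. Origin on the axis at the flange's underside, z up. Clockwise from above it sinks 1.2 mm per radian towards the hub's top face, 1.0 to 1.8 mm below it at the start. It stays where left; the thread drags 0.1 N m.
- nut_wings (a point): centre of the wings on the axis, where to grip across the 14 mm; about 112 mm above the table, 29 mm above the flange; axes as the nut. After 0.8 to 1.5 rad the flange touches the hub all round and the play is gone; beyond that the load on the bearing grows by 65 N per radian: 0.3 to 0.8 rad past first touch is snug, more than 1.2 rad is too tight.
- votive_mould_1: small aluminium mould cup, 42 mm across, 46 mm high, bystander. Origin at the centre of its foot.
- votive_mould_2: a second such cup, bystander
- votive_mould_3: a third such cup, bystander
- brass_stamp: brass hand stamp with turned wooden handle, 28 mm wide, 82 mm high, standing, bystander
- scent_bottle: amber dropper bottle 36 mm wide, 105 mm high, standing, bystander
- wick_spool: spool of wick, 52 mm across, 36 mm high, bystander
- thermometer: dial probe thermometer lying flat, 172 mm long, bystander

How it is judged:
By the outcome, as a careful person would: the job done as asked, in the order asked, and still so for the second after the job is handed in, with the robot touching nothing.
It also fails if it takes over 69 s, if anything falls off the work surface, if the arm or the gripper's body presses on something with over 40 N, if the wrist force passes 120 N, or if a joint passes its speed limit or range.

## Working session

There is one attempt and no reset: what is moved stays moved. The work goes in short steps, Python scripts to look and compute and a shell command to move; the robot and the scene stay as the last step left them, time stands still between calls to the robot, and variables do not carry over. Pictures are saved under pics/ and viewed, and the job is handed in when it is done.

```bash
ls; mkdir -p pics; python3 - <<'E'
from plant import robot
import cv2,numpy as np
o=robot.get_obs()
for k,v in o.items(): print(k,np.round(v,4).tolist())
for n in("top","side","wrist"):
    c=robot.camera(n); cv2.imwrite(f"pics/{n}0.png",c["pixels"][:,:,::-1]); print(n,np.round(c["mtx"],1).tolist(),c["dist"]); print(np.round(c.get("cam_to_world",c.get("hand_eye")),3).tolist())
E
```

```text
pics
t 0.0
joint_pos [-71.2495, 23.9483, -0.5879, 92.4867, 0.2691, 63.6374, -3.0376]
qd [0.031, -0.018, 0.0149, 0.0397, -0.0453, -0.0098, 0.1008]
joint_torque [-0.0007, -86.4449, 0.6788, -43.4916, 0.0192, 0.0073, 0.0]
tcp_pos [0.2252, 0.5827, 0.2476]
orientation [[-0.0003, -0.9328, 0.3605], [-0.0012, 0.3605, 0.9328], [-1.0, -0.0001, -0.0012]]
contact_force [-0.1407, 0.121, -0.0931]
torque [-0.0479, -0.0082, -0.006]
opening 0.0856
top [[487.3, 0.0, 254.9], [0.0, 487.3, 199.3], [0.0, 0.0, 1.0]] [-0.00804286  0.          0.          0.          0.        ]
[[0.029, -0.989, 0.148, 0.404], [-0.999, -0.032, -0.017, 0.022], [0.022, -0.147, -0.989, 1.305], [0.0, 0.0, 0.0, 1.0]]
side [[397.1, 0.0, 259.6], [0.0, 397.1, 194.3], [0.0, 0.0, 1.0]] [0.04642092 0.         0.         0.         0.        ]
[[-0.994, -0.034, 0.101, 0.49], [-0.105, 0.446, -0.889, 0.89], [-0.015, -0.895, -0.447, 0.543], [0.0, 0.0, 0.0, 1.0]]
wrist [[326.9, 0.0, 253.3], [0.0, 326.9, 196.4], [0.0, 0.0, 1.0]] [-0.03856459  0.          0.          0.          0.        ]
[[-0.0, -0.269, 0.963, -0.126], [-0.001, -0.963, -0.269, 0.069], [1.0, -0.001, 0.0, -0.001], [0.0, 0.0, 0.0, 1.0]]
```

View pics/top0.png

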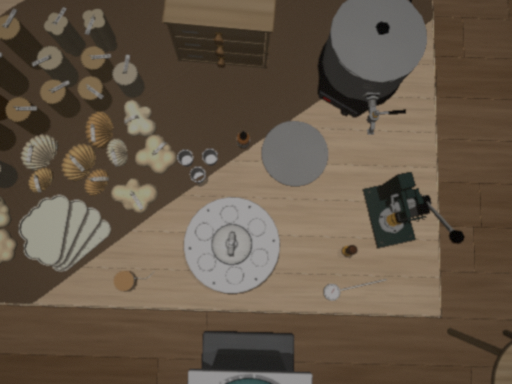

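View pics/side0.png

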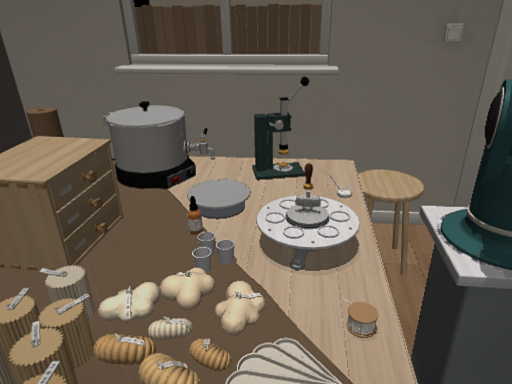

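View pics/wrist0.png

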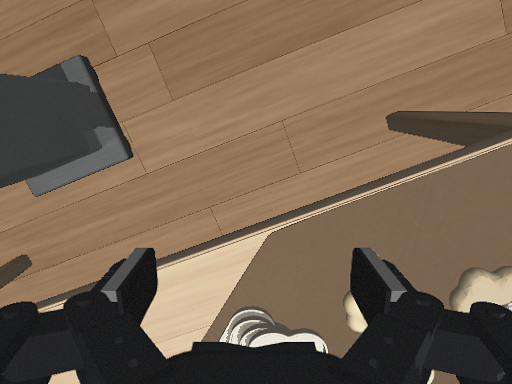

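The top picture shows the wheel centred near (232,245), with the wing nut at about (232,243). The three cups are at about (185,158), (210,157) and (198,175), the bottle at (243,137), the stamp at (349,251), the spool at (124,281) and the thermometer at (332,291). I'll measure the wheel and wings next.

```bash
cat > h.py <<'E'
import numpy as np,cv2
def ray(c,u,v,z,T=None):
    T=c["cam_to_world"] if T is None else T
    p=cv2.undistortPoints(np.array([[[u,v]]],float),c["mtx"],c["dist"])[0,0]
    d=T[:3,:3]@np.array([p[0],p[1],1]);o=T[:3,3]
    return o+d*(z-o[2])/d[2]
def proj(c,P,T=None):
    T=c["cam_to_world"] if T is None else T
    Ti=np.linalg.inv(T); r,_=cv2.Rodrigues(Ti[:3,:3])
    return cv2.projectPoints(np.array(P,float).reshape(-1,1,3),r,Ti[:3,3],c["mtx"],c["dist"])[0][:,0]
def wristT(o,c):
    T=np.eye(4);T[:3,:3]=o["orientation"];T[:3,3]=o["tcp_pos"];return T@c["hand_eye"]
def circ(ctr,r,z,n=72):
    a=np.linspace(0,2*np.pi,n,endpoint=False);return np.c_[ctr[0]+r*np.cos(a),ctr[1]+r*np.sin(a),0*a+z]
E
python3 - <<'E'
from plant import robot
from h import *
c=robot.camera("top");im=c["pixels"][:,:,::-1].copy()
print(ray(c,232,245,.067),ray(c,231,243,.125))
# fit circle: maximize contrast inside/outside
g=cv2.cvtColor(im,cv2.COLOR_BGR2HSV)[:,:,1].astype(float); g=cv2.GaussianBlur(g,(0,0),1)
def samp(P): 
    p=proj(c,P).astype(np.float32);return cv2.remap(g,p[:,0],p[:,1],cv2.INTER_LINEAR).ravel() if 0 else cv2.remap(g.astype(np.float32),p[:,0].reshape(1,-1),p[:,1].reshape(1,-1),1).ravel()
best=None
c0=ray(c,232,245,.067)
for dx in np.arange(-.016,.017,.001):
  for dy in np.arange(-.016,.017,.001):
    ct=c0[:2]+[dx,dy]
    s=(samp(circ(ct,.127,.062))-samp(circ(ct,.117,.067))).clip(-60,60).mean()
    if best is None or s>best[0]: best=(s,ct)
print(best);ct=best[1]
S=5;x0,y0=170,190
cr=cv2.resize(im[y0:y0+110,x0:x0+130],None,fx=S,fy=S,interpolation=cv2.INTER_CUBIC)
for P in(circ(ct,.122,.067),circ(ct,.049,.090)):
    for p in proj(c,P): cv2.circle(cr,tuple(int(v) for v in (p-[x0,y0])*S+2),1,(0,0,255),-1)
cv2.imwrite("pics/top1.png",cr)
E
```

```text
[0.47073063 0.05506551 0.067     ] [0.47235905 0.05609649 0.125     ]
(np.float32(56.8481), array([0.47273063, 0.05606551]))
```

View pics/top1.png

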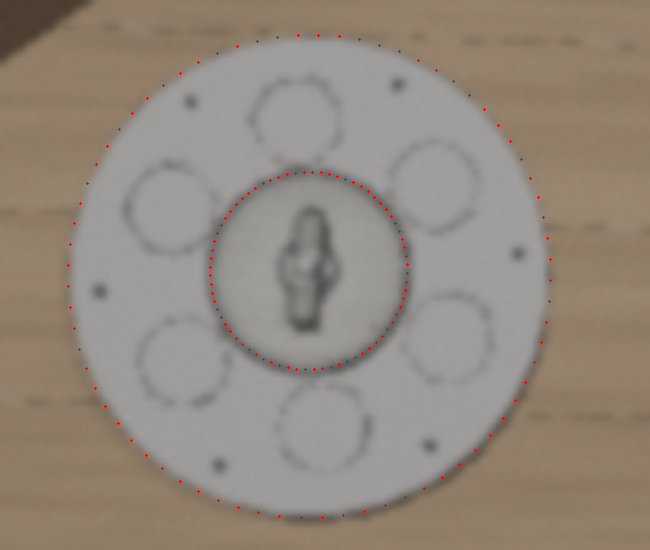

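```bash
python3 - <<'E'
from plant import robot
from h import *
c=robot.camera("side");im=c["pixels"][:,:,::-1].copy()
S=5;x0,y0=240,180
cr=cv2.resize(im[y0:y0+105,x0:x0+130],None,fx=S,fy=S,interpolation=cv2.INTER_CUBIC)
ct=np.array([.4727,.056])
for P in(circ(ct,.122,.067),circ(ct,.049,.090)):
    for p in proj(c,P): cv2.circle(cr,tuple(int(v) for v in (p-[x0,y0])*S+2),1,(0,0,255),-1)
for a in range(0,360,15):
    for r in (.09,.12):
        P=proj(c,[[ct[0]+r*np.cos(np.radians(a)),ct[1]+r*np.sin(np.radians(a)),0]])[0]
        q=tuple(int(v) for v in (P-[x0,y0])*S+2);cv2.circle(cr,q,2,(0,255,0),-1)
    cv2.putText(cr,str(a),q,0,.35,(0,255,255),1)
cv2.imwrite("pics/side1.png",cr)
E
```

```text
(no output)
```

View pics/side1.png

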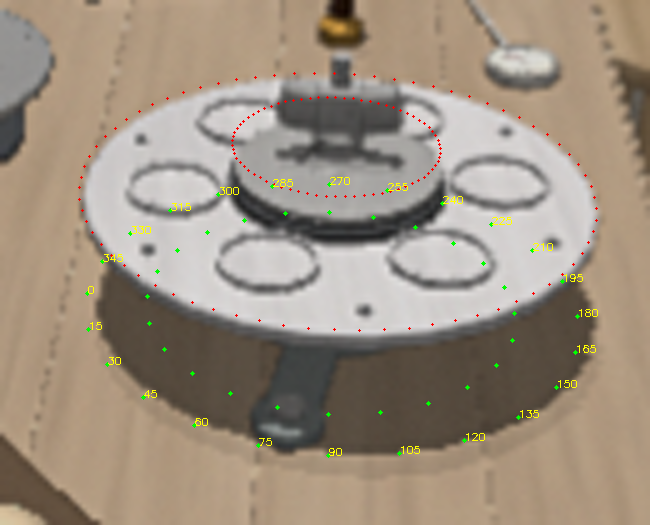

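```bash
python3 - <<'E'
from plant import robot
from h import *
c=robot.camera("side")
ct=np.array([.4727,.056])
for (u,v) in ((290,440),(290,425),(298,390),(305,360)):
  for z in (0.,.01,.02,.03):
    P=ray(c,240+(u-2)/5,180+(v-2)/5,z)[:2]-ct
    print(u,v,z,np.round(np.hypot(*P)*1000),np.round(np.degrees(np.arctan2(P[1],P[0])),1))
t=robot.camera("top")
a=ray(t,170+(314-2)/5,190+(210-2)/5,.125);b=ray(t,170+(304-2)/5,190+(328-2)/5,.125);print(a,b,np.degrees(np.arctan2(*(a-b)[1::-1])),(a+b)/2)
E
```

```text
290 440 0.0 112.0 81.2
290 440 0.01 125.0 82.2
290 440 0.02 138.0 82.9
290 440 0.03 152.0 83.5
290 425 0.0 101.0 80.2
290 425 0.01 114.0 81.3
290 425 0.02 128.0 82.2
290 425 0.03 141.0 83.0
298 390 0.0 74.0 79.0
298 390 0.01 88.0 80.7
298 390 0.02 102.0 82.0
298 390 0.03 116.0 82.9
305 360 0.0 50.0 76.9
305 360 0.01 64.0 79.8
305 360 0.02 78.0 81.6
305 360 0.03 92.0 82.8
[0.50001055 0.05371803 0.125     ] [0.44304286 0.05646577 0.125     ] -2.7614271254353677 [0.47152671 0.0550919  0.125     ]
```

The wheel axis is at about (0.4725, 0.056). The visible foot at about 81.5° only fits the allowed yaw if the stand yaw is about −8.5°. The wings lie at about −3°. I'll move over the left rim with the jaws shut.

```bash
python3 -m handwheel '[0,-0.95,-0.7,0, 0,-0.95,-0.7,0, 0,-0.95,-0.7,0, 0,-0.95,-0.7,0, 0,-0.95,-0.7,0]' 0 20; python3 -m handwheel '[0,-0.95,-0.7,0, 0,-0.95,-0.7,0, 0,-0.95,-0.7,0, 0,-0.95,-0.7,0, 0,-0.95,-0.7,0]'
```

```text
t: 0.85
tcp_pos: [0.3197, 0.4322, 0.2471]
orientation: [[-0.002, -0.936, 0.353], [0.0, 0.353, 0.936], [-1.0, 0.002, -0.0]]
contact_force: [0.9, 1.4, -0.1]
opening: 0.0121
t: 1.35
tcp_pos: [0.419, 0.277, 0.2476]
orientation: [[-0.001, -0.936, 0.353], [0.002, 0.353, 0.936], [-1.0, 0.001, 0.002]]
contact_force: [-0.2, 0.6, 1.1]
opening: 0.0
```

```bash
python3 -m handwheel '[0,-0.9,-0.7,0, 0,-0.9,-0.7,0, 0,-0.9,-0.7,0, 0,-0.8,-0.6,0, 0,0,0,1]'; python3 -m handwheel '[0,0,0,1,0,0,0,1,0,0,0,1,0,0,0,1,0,0,0,1]';python3 - <<'E'
from plant import robot
import cv2,numpy as np
from h import *
o=robot.get_obs();print(o["joint_pos"],o["tcp_pos"],o["contact_force"],o["torque"])
c=robot.camera("wrist"); cv2.imwrite("pics/w1.png",c["pixels"][:,:,::-1])
E
```

```text
t: 1.85
tcp_pos: [0.493, 0.1545, 0.2482]
orientation: [[0.002, -0.891, 0.453], [0.002, 0.453, 0.891], [-1.0, -0.0, 0.002]]
contact_force: [-0.6, 1.1, 0.6]
opening: 0.0001
t: 2.35
tcp_pos: [0.4937, 0.1527, 0.2484]
orientation: [[0.002, -0.524, 0.852], [0.002, 0.852, 0.524], [-1.0, 0.001, 0.003]]
contact_force: [0.2, 0.1, -1.0]
opening: 0.0002
[-37.85192175  13.14390692  20.03731474 108.41004464  -5.29627786
  59.18375404  16.00598599] [0.49368551 0.15272094 0.24843596] [ 0.1841723   0.11013588 -1.00459862] [ 3.02410382e-02 -6.22862593e-05 -3.01434116e-02]
```

View pics/w1.png

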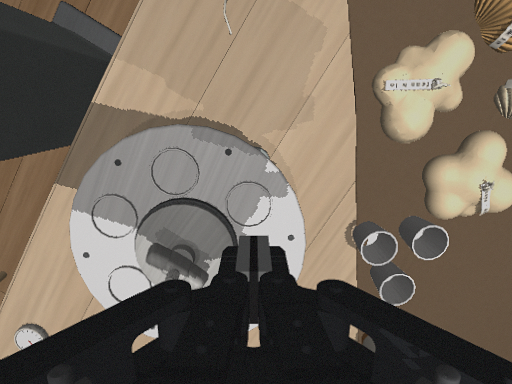

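The wrist picture shows the wheel, with the wings near (180,260), the cups at about (376,243), (423,238) and (396,283), and the closed jaws at about (254,270). Nothing is near the descent.

```bash
python3 -m handwheel '[0.9,0,0,1,0.9,0,0,1,0.9,0,0,1,0.9,0,0,1,0.9,0.2,0,1]'; python3 -m handwheel '[0.1,0.2,-0.1,1,0,0.1,0,0.5,0,0,0,0,0,0,0,0,0,0,0,0]';python3 - <<'E'
from plant import robot
o=robot.get_obs();print(o["joint_pos"],o["tcp_pos"],o["contact_force"],o["torque"])
o=robot.get_obs();print(o["joint_pos"],o["tcp_pos"],o["contact_force"],o["torque"])
E
```

```text
t: 2.9
tcp_pos: [0.496, 0.1597, 0.1132]
orientation: [[0.01, -0.013, 1.0], [0.006, 1.0, 0.013], [-1.0, 0.006, 0.01]]
contact_force: [0.6, 0.1, -0.2]
opening: 0.0001
t: 3.4
tcp_pos: [0.4913, 0.1689, 0.1063]
orientation: [[0.005, 0.14, 0.99], [0.003, 0.99, -0.14], [-1.0, 0.004, 0.005]]
contact_force: [0.0, -1.1, 0.5]
opening: 0.0005
[-42.29855504  25.74878258  24.41765579 114.91236487 -15.62854998
  42.10931523 -16.43583513] [0.49131871 0.16887186 0.1062997 ] [ 0.00222731 -1.05112148  0.4970816 ] [-0.00691102 -0.02573152  0.00321693]
[-42.29855504  25.74878258  24.41765579 114.91236487 -15.62854998
  42.10931523 -16.43583513] [0.49131871 0.16887186 0.1062997 ] [ 0.00222731 -1.05112148  0.4970816 ] [-0.00691102 -0.02573152  0.00321693]
```

```bash
cat > st.py <<'E'
from plant import robot
import numpy as np,sys,cv2
n=int(sys.argv[1]) if len(sys.argv)>1 else 6
P=[];F=[];M=[];J=[]
for i in range(n):
    o=robot.get_obs();P.append(o["tcp_pos"]);F.append(o["contact_force"]);M.append(o["torque"]);J.append(o["joint_torque"]);c=robot.camera("side")
if len(sys.argv)>2: cv2.imwrite(f"pics/{sys.argv[2]}.png",cv2.resize(c["pixels"][180:285,240:370,::-1],None,fx=5,fy=5,interpolation=2))
print("t",o["t"],"P",np.round(np.mean(P,0)*1000,2),"F",np.round(np.mean(F,0),2),"sd",np.round(np.std(F,0),2),"M",np.round(np.mean(M,0),3),np.round(np.std(M,0),3),"J",np.round(np.mean(J,0),2), "q7",o["joint_pos"][6])
z=o["orientation"][:,2];print("zang",np.degrees(np.arctan2(z[1],z[0])),"x",np.round(o["orientation"][:,0],4))
E
python3 -m handwheel '[0.2,-0.1,0,0,0.2,0,0,0,0.1,0,0,0,0,0,0,0,0,0,0,0]'; python3 st.py 6 s1
```

```text
t: 3.9
tcp_pos: [0.4913, 0.165, 0.0903]
orientation: [[0.006, 0.138, 0.99], [0.004, 0.99, -0.138], [-1.0, 0.004, 0.005]]
contact_force: [-0.3, -0.4, -0.2]
opening: -0.0001
t 4.15 P [491.34 165.09  90.47] F [ 0.01 -0.22  0.1 ] sd [0.36 0.54 0.56] M [-0.015  0.015  0.002] [0.031 0.015 0.035] J [ 1.000e-01 -7.350e+01  8.900e+00 -3.023e+01 -0.000e+00 -4.000e-02
  1.000e-02] q7 -15.06989542529375
zang -7.906830916762499 x [ 0.0062  0.0039 -1.    ]
```

View pics/s1.png

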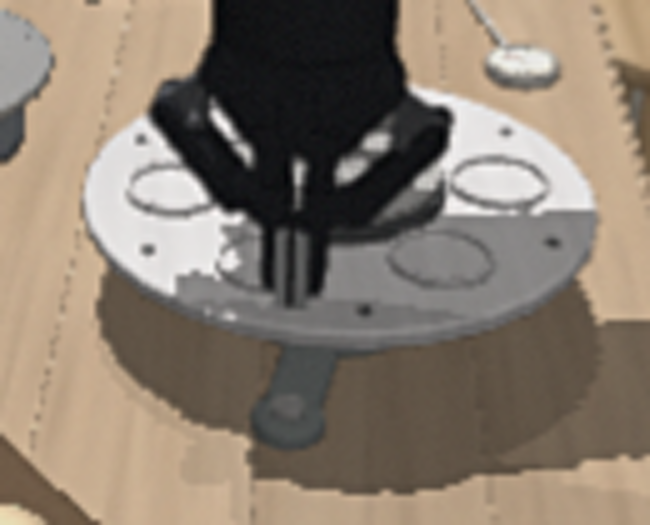

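The tips hang about 6 mm above the left rim, over the foot and away from the rings. Now I'll press in small steps.

```bash
python3 -m handwheel '[0.08,0,0,0,0.08,0,0,0,0.07,0,0,0,0.05,0,0,0,0,0,0,0]'; python3 st.py 4; python3 -m handwheel '[0.04,0,0,0,0,0,0,0,0,0,0,0,0,0,0,0,0,0,0,0]'; python3 st.py 4
```

```text
t: 4.7
tcp_pos: [0.4914, 0.1654, 0.0815]
orientation: [[0.006, 0.137, 0.991], [0.004, 0.991, -0.137], [-1.0, 0.005, 0.006]]
contact_force: [0.2, 0.5, 0.6]
opening: -0.0001
t 4.85 P [491.47 165.37  81.59] F [0.21 0.41 0.29] sd [0.15 0.38 0.21] M [ 0.01   0.013 -0.005] [0.027 0.027 0.013] J [ 5.000e-02 -7.428e+01  8.990e+00 -2.950e+01 -2.000e-02 -1.000e-01
  2.000e-02] q7 -14.605600050149377
zang -7.901460502095434 x [ 0.0066  0.0041 -1.    ]
t: 5.4
tcp_pos: [0.4916, 0.1655, 0.0807]
orientation: [[0.007, 0.137, 0.991], [0.004, 0.991, -0.137], [-1.0, 0.005, 0.006]]
contact_force: [-0.7, -0.6, 1.3]
opening: -0.0
t 5.55 P [491.65 165.45  80.72] F [ 0.01 -0.33  1.31] sd [0.41 0.2  0.38] M [-0.024  0.084  0.005] [0.028 0.023 0.012] J [ 0.000e+00 -7.429e+01  8.970e+00 -2.948e+01 -1.000e-02 -1.400e-01
  0.000e+00] q7 -14.538338557189697
zang -7.89550117308769 x [ 0.007   0.0044 -1.    ]
```

```bash
python3 -m handwheel '[0.06,0,0,0,0,0,0,0,0,0,0,0,0,0,0,0,0,0,0,0]'; python3 st.py 10 s2
```

```text
t: 6.1
tcp_pos: [0.492, 0.1654, 0.0792]
orientation: [[0.008, 0.138, 0.99], [0.005, 0.99, -0.138], [-1.0, 0.006, 0.007]]
contact_force: [-2.2, -0.7, 5.0]
opening: 0.0
t 6.55 P [492.06 165.37  79.23] F [-1.28 -0.64  4.84] sd [0.76 0.38 0.43] M [-0.178  0.275 -0.007] [0.018 0.026 0.027] J [-1.200e-01 -7.274e+01  8.560e+00 -2.891e+01 -1.000e-01 -4.400e-01
  1.000e-02] q7 -14.43036704440654
zang -7.907192825764053 x [ 0.0077  0.0048 -1.    ]
```

View pics/s2.png

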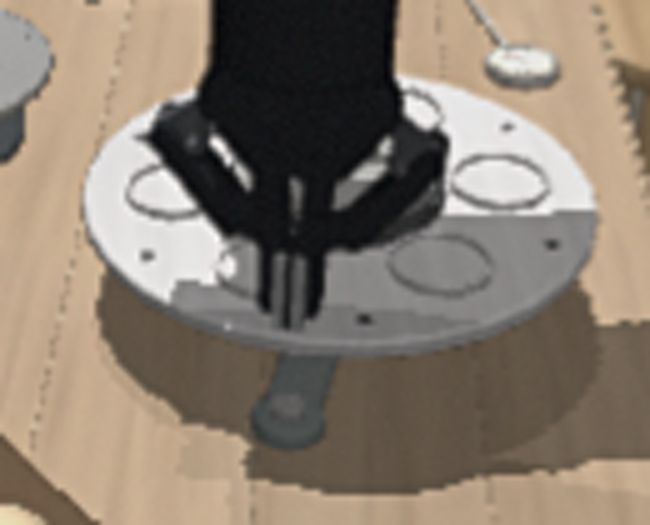

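Left rock: the wheel gave about 2.7 mm freely and then came up on a stop, with 4.8 N at the end. Next I'll lift over the spindle and go to the right rim.

```bash
python3 -m handwheel '[-0.6,0,0,0,-1,0,0,0,-1,0,0,0,-0.8,-0.5,0,0,0,-1,0,0]'; python3 -m handwheel '[0,-1,0,0,0,-1,0,0,0,-1,0,0,0,-1,0,0,0,-1,0,0]';  python3 -m handwheel '[0,-0.6,0,0,0,0,0,0,0.3,0,0,0,0.7,0,0,0,0.6,0,0,0]'
```

```text
t: 7.1
tcp_pos: [0.4847, 0.1221, 0.1834]
orientation: [[0.006, 0.133, 0.991], [0.004, 0.991, -0.133], [-1.0, 0.004, 0.005]]
contact_force: [0.8, -0.6, -0.7]
opening: 0.0002
t: 7.6
tcp_pos: [0.464, -0.031, 0.1835]
orientation: [[0.009, 0.13, 0.991], [0.005, 0.991, -0.13], [-1.0, 0.006, 0.008]]
contact_force: [1.0, 0.9, -0.2]
opening: -0.0004
t: 8.1
tcp_pos: [0.4627, -0.0511, 0.1346]
orientation: [[0.013, 0.134, 0.991], [0.006, 0.991, -0.134], [-1.0, 0.008, 0.012]]
contact_force: [0.7, 0.2, 0.0]
opening: -0.0002
```

```bash
python3 -m handwheel '[0.5,-0.05,-0.2,0,0.5,-0.05,0,0,0.35,0,0,0,0.1,0,0,0,0,0,0,0]'; python3 st.py 3 s3
```

```text
t: 8.6
tcp_pos: [0.4555, -0.0489, 0.0846]
orientation: [[0.008, 0.129, 0.992], [0.006, 0.992, -0.129], [-1.0, 0.007, 0.007]]
contact_force: [-0.3, -0.5, 0.3]
opening: 0.0003
t 8.7 P [455.64 -48.99  84.94] F [-0.19 -0.07 -0.  ] sd [0.58 0.36 0.28] M [0.003 0.02  0.008] [0.038 0.01  0.025] J [  0.31 -61.82   8.3  -27.24  -0.14  -0.2    0.1 ] q7 13.277923976991842
zang -7.403437982579787 x [ 0.009   0.0057 -0.9999]
```

View pics/s3.png

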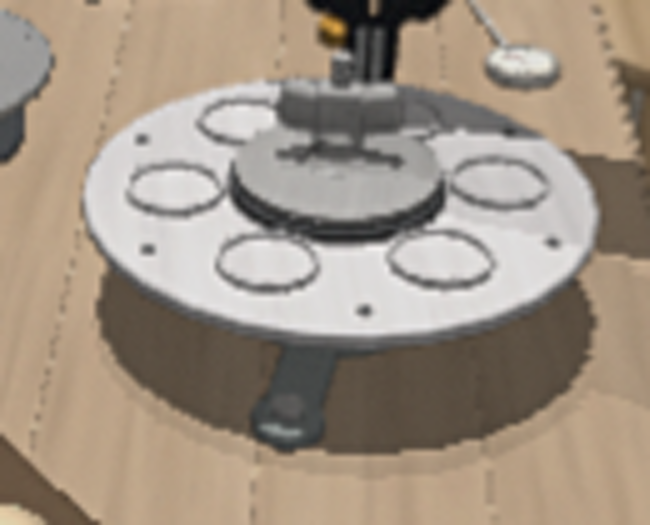

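```bash
python3 -m handwheel '[-0.1,-0.12,0,0,0,-0.03,0,0,0.1,0,0,0,0.1,0,0,0,0,0,0,0]'; python3 st.py 4;  python3 -m handwheel '[0.05,0,0,0,0,0,0,0,0,0,0,0,0,0,0,0,0,0,0,0]'; python3 st.py 4
```

```text
t: 9.25
tcp_pos: [0.4563, -0.054, 0.0838]
orientation: [[0.013, 0.129, 0.992], [0.006, 0.992, -0.129], [-1.0, 0.008, 0.012]]
contact_force: [-0.7, 0.1, -0.2]
opening: -0.0002
t 9.4 P [456.38 -54.    83.92] F [-0.12 -0.08  0.26] sd [0.35 0.28 0.62] M [ 0.031  0.029 -0.005] [0.037 0.033 0.034] J [ 8.000e-02 -6.283e+01  8.450e+00 -2.740e+01 -8.000e-02 -1.200e-01
  6.000e-02] q7 14.152287143306665
zang -7.41349750171752 x [ 0.0128  0.0063 -0.9999]
t: 9.95
tcp_pos: [0.4566, -0.0539, 0.0825]
orientation: [[0.013, 0.129, 0.992], [0.006, 0.992, -0.129], [-1.0, 0.008, 0.012]]
contact_force: [-0.6, -0.4, 0.8]
opening: 0.0
t 10.1 P [456.54 -53.91  82.5 ] F [-0.23 -0.19  0.53] sd [0.28 0.47 0.28] M [0.002 0.009 0.013] [0.027 0.032 0.005] J [-2.000e-02 -6.309e+01  8.500e+00 -2.729e+01 -3.000e-02 -5.000e-02
 -0.000e+00] q7 14.287200125097463
zang -7.4091577758892875 x [ 0.013   0.0063 -0.9999]
```

```bash
python3 -m handwheel '[0.06,0,0,0,0,0,0,0,0,0,0,0,0,0,0,0,0,0,0,0]'; python3 st.py 5;  python3 -m handwheel '[0.05,0,0,0,0,0,0,0,0,0,0,0,0,0,0,0,0,0,0,0]'; python3 st.py 6
```

```text
t: 10.65
tcp_pos: [0.4567, -0.0539, 0.0806]
orientation: [[0.013, 0.129, 0.992], [0.006, 0.992, -0.129], [-1.0, 0.008, 0.012]]
contact_force: [-0.2, -0.5, 0.2]
opening: -0.0002
t 10.85 P [456.67 -53.92  80.6 ] F [-0.27 -0.33  0.62] sd [0.49 0.33 0.52] M [-0.021  0.051  0.002] [0.021 0.032 0.019] J [-1.000e-02 -6.310e+01  8.490e+00 -2.698e+01 -2.000e-02 -6.000e-02
 -0.000e+00] q7 14.457473816164171
zang -7.408736714406802 x [ 0.0132  0.0063 -0.9999]
t: 11.4
tcp_pos: [0.4568, -0.0539, 0.0792]
orientation: [[0.013, 0.129, 0.992], [0.007, 0.992, -0.129], [-1.0, 0.008, 0.012]]
contact_force: [-0.8, 0.5, 4.6]
opening: 0.0002
t 11.65 P [456.77 -53.92  79.2 ] F [-0.82 -0.04  4.46] sd [0.26 0.33 0.49] M [0.024 0.261 0.02 ] [0.022 0.03  0.039] J [-1.000e-02 -6.205e+01  8.290e+00 -2.663e+01 -6.000e-02 -3.700e-01
 -1.000e-02] q7 14.597096241810101
zang -7.4089749569742525 x [ 0.0134  0.0065 -0.9999]
```

Right rock: about 3.1 mm free, then a stop, with 4.5 N at the end. The mean gives a gap of about 1.27 mm, so first touch should come after roughly 1.06 rad, and I'll aim for about 1.6 rad in all. Next I'll lift, go over the nut and turn the jaws.

```bash
python3 -m handwheel '[-0.6,0,0,0,-1,0,0,0,-1,0,0,0,-1,0.5,0,0,0,1,0,0]'; python3 -m handwheel '[0,1,0,0,0,1,0,0,0,0.2,0,-1,0,0,0,-1,0,0,0,-1]' 0.6;  python3 -m handwheel '[0,0,0,-1,0,0,0,-1,0,0,0,-1,0,0,0,-1,0,0,0,-1]';  python3 -m handwheel '[0,0,0,-1,0,0,0,-1,0,0,0,-1,0,0,0,-1,0,0,0,-1]'; python3 st.py 1
```

```text
t: 12.2
tcp_pos: [0.4601, -0.0125, 0.1903]
orientation: [[0.01, 0.135, 0.991], [0.005, 0.991, -0.135], [-1.0, 0.006, 0.01]]
contact_force: [0.4, 1.7, -0.7]
opening: 0.0002
t: 12.7
tcp_pos: [0.4695, 0.0602, 0.1914]
orientation: [[0.012, -0.191, 0.981], [0.006, 0.982, 0.191], [-1.0, 0.004, 0.013]]
contact_force: [0.1, -0.6, 0.3]
opening: 0.0514
t: 13.2
tcp_pos: [0.4689, 0.0606, 0.1905]
orientation: [[0.011, -0.674, 0.739], [0.006, 0.739, 0.674], [-1.0, -0.003, 0.012]]
contact_force: [-0.2, 0.0, 0.1]
opening: 0.051
t: 13.7
tcp_pos: [0.4683, 0.0605, 0.1895]
orientation: [[0.01, -0.959, 0.282], [0.005, 0.282, 0.96], [-1.0, -0.008, 0.008]]
contact_force: [-0.1, 0.3, 0.1]
opening: 0.0513
t 13.7 P [468.29  60.53 189.53] F [-0.1   0.28  0.14] sd [0. 0. 0.] M [-0.027 -0.046 -0.019] [0. 0. 0.] J [-1.860e+00 -5.708e+01  4.420e+00 -3.730e+01 -1.500e-01 -4.000e-02
 -3.460e+00] q7 67.76594765375296
zang 73.64720906734088 x [ 0.0102  0.0053 -0.9999]
```

```bash
python3 -m handwheel '[0,0,0,-1,0,0,0,-1,0,0,0,-0.2,0,-0.12,-0.17,0,0,0,0,0]'; python3 st.py 1; python3 - <<'E'
from plant import robot
from h import *
o=robot.get_obs();c=robot.camera("wrist");T=wristT(o,c);im=c["pixels"][:,:,::-1].copy()
for ctr,a in(((.4725,.056),-3),):
  d=np.array([np.cos(np.radians(a)),np.sin(np.radians(a))]);n=np.array([-d[1],d[0]])
  P=[[*(np.array(ctr)+s*.028*d+q*.007*n),.125] for s,q in((1,1),(1,-1),(-1,-1),(-1,1))]
  cv2.polylines(im,[proj(c,P,T).astype(np.int32)],True,(0,0,255),1)
cv2.imwrite("pics/w2.png",im)
E
```

```text
t: 14.25
tcp_pos: [0.4716, 0.0546, 0.189]
orientation: [[0.009, -0.999, 0.052], [0.005, 0.052, 0.999], [-1.0, -0.009, 0.006]]
contact_force: [1.2, -0.5, -0.8]
opening: 0.0512
t 14.25 P [471.61  54.64 189.  ] F [ 1.16 -0.49 -0.82] sd [0. 0. 0.] M [0.016 0.046 0.015] [0. 0. 0.] J [ 1.600e-01 -5.790e+01  2.920e+00 -3.736e+01 -6.000e-02 -2.000e-02
  6.100e-01] q7 81.51470161248047
zang 87.00219595704411 x [ 0.0095  0.0051 -0.9999]
```

View pics/w2.png

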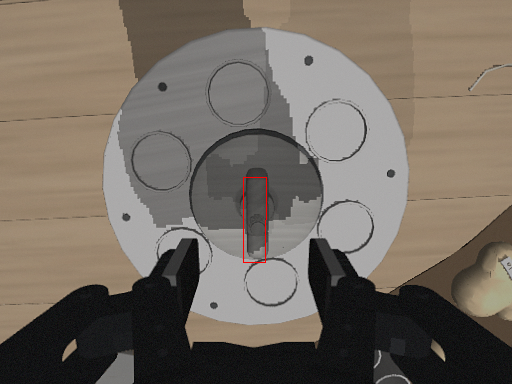

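```bash
python3 - <<'E'
from plant import robot
from h import *
o=robot.get_obs();c=robot.camera("wrist");T=wristT(o,c)
ct=np.array([.4725,.056])
P=proj(c,circ(ct,.122,.067),T);print(P.min(0),P.max(0))
print(proj(c,[[*ct,.138],[*ct,.125],[.5005,.0545,.125],[.4445,.0575,.125]],T))
for d in((0,0),(.003,0),(-.003,0),(.006,0)):
    P=proj(c,circ(ct+d,.122,.067),T);print(d,P.min(0),P.max(0))
im=c["pixels"][:,:,::-1];cv2.imwrite("pics/w3.png",cv2.resize(im[140:290,180:340],None,fx=4,fy=4,interpolation=2))
E
```

```text
[98.41268658 26.28475871] [408.53368611 326.85136671]
[[254.84357713 229.92270155]
 [254.62221982 221.99569109]
 [254.49503413 263.04208561]
 [254.7579923  177.54954469]]
(0, 0) [98.41268658 26.28475871] [408.53368611 326.85136671]
(0.003, 0) [99.10101272 30.97034307] [408.23697714 329.64741733]
(-0.003, 0) [97.72167874 21.57292013] [408.83065366 324.03694465]
(0.006, 0) [99.78664264 35.62962543] [407.94055036 332.42522307]
```

View pics/w3.png

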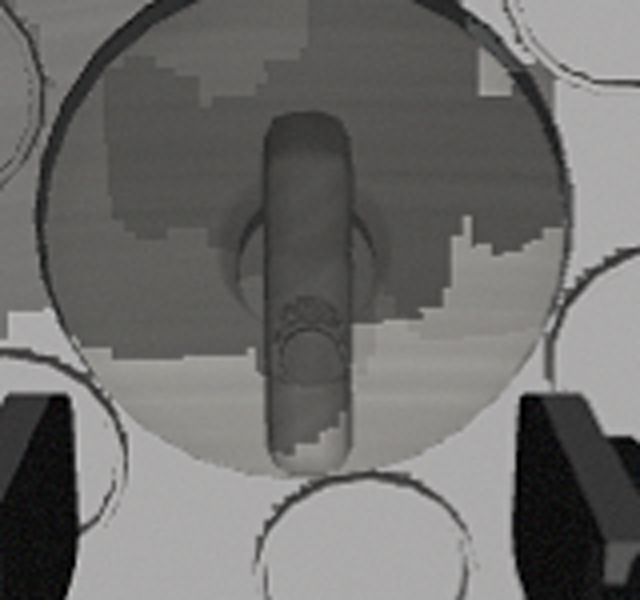

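The spindle top is at about (257,228) and the wings run vertically in the picture, parallel to the pads and about 1.7 mm to the right of the jaw centre. I'll correct that and go down to grip.

```bash
python3 -m handwheel '[0.5,0,0.06,0,0.6,0,0,0,0.6,0,0,0,0.5,0,0,0,0.1,0,0,0]' 0.5; python3 st.py 2 s4
```

```text
t: 14.9
tcp_pos: [0.4726, 0.0585, 0.1186]
orientation: [[0.012, -0.998, 0.055], [0.006, 0.055, 0.998], [-1.0, -0.011, 0.007]]
contact_force: [0.3, -0.8, -0.1]
opening: 0.0426
t 14.95 P [472.7   58.46 118.7 ] F [-0.21 -0.24 -0.24] sd [0.51 0.54 0.19] M [0.018 0.072 0.002] [0.023 0.01  0.014] J [  0.18 -64.96   4.41 -31.89  -0.12  -0.45   0.14] q7 83.71586739508454
zang 86.8724915044395 x [ 0.0119  0.0061 -0.9999]
```

View pics/s4.png

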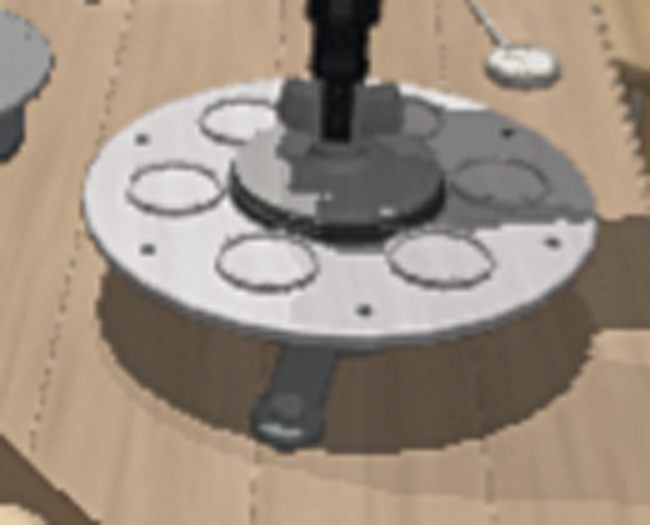

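```bash
python3 -m handwheel '[0.1,0,-0.05,0,0,0,0,0,0,0,0,0,0,0,0,0,0,0,0,0]' 0 40; python3 st.py 4 s5
```

```text
t: 15.5
tcp_pos: [0.4736, 0.0573, 0.118]
orientation: [[0.015, -0.998, 0.055], [0.007, 0.055, 0.998], [-1.0, -0.014, 0.008]]
contact_force: [2.2, 1.2, -9.5]
opening: 0.013
t 15.65 P [473.65  57.35 117.97] F [ 2.59  1.14 -9.78] sd [0.4  0.09 0.39] M [ 0.035 -0.496  0.025] [0.05  0.038 0.02 ] J [ 4.300e-01 -6.893e+01  5.070e+00 -3.298e+01  6.000e-02  6.500e-01
  0.000e+00] q7 83.98329042475032
zang 86.8699259275295 x [ 0.0148  0.0072 -0.9999]
```

View pics/s5.png

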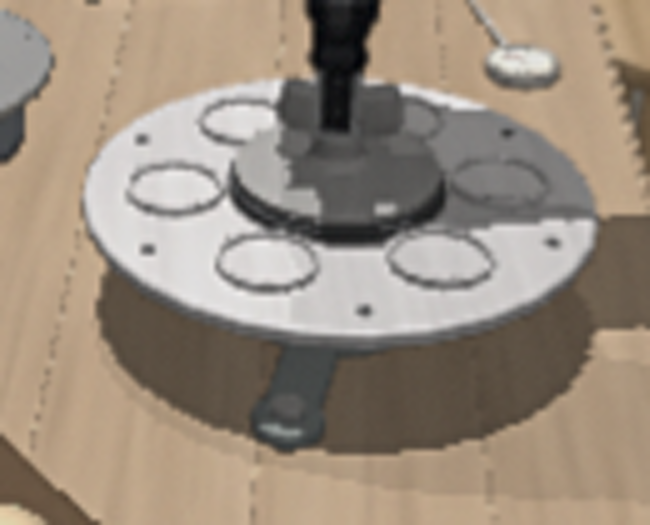

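The wings are gripped, with the opening at 13 mm. I'll turn clockwise in stages and watch the angle and torque.

```bash
python3 -m handwheel '[0.06,0,0,0.8,0.01,0,0,0.8,0.01,0,0,0.8,0.01,0,0,0.8,0,0,0,0.8]'; python3 st.py 3; python3 -m handwheel '[0.02,0,0,0.8,0.01,0,0,0.8,0.01,0,0,0.8,0.01,0,0,0.8,0,0,0,0.8]'; python3 st.py 3
```

```text
t: 16.2
tcp_pos: [0.4736, 0.0569, 0.1174]
orientation: [[0.014, -0.883, 0.469], [0.008, 0.469, 0.883], [-1.0, -0.009, 0.014]]
contact_force: [2.8, 0.8, -15.3]
opening: 0.0129
t 16.3 P [473.65  56.87 117.39] F [  2.25   0.15 -11.57] sd [0.51 0.62 2.68] M [-0.327 -0.566 -0.024] [0.105 0.119 0.089] J [  0.73 -69.13   5.78 -33.41  -0.08   0.73   0.89] q7 62.22702087551445
zang 62.16858106691626 x [ 0.0145  0.008  -0.9999]
t: 16.85
tcp_pos: [0.4733, 0.0565, 0.1169]
orientation: [[0.013, -0.622, 0.783], [0.009, 0.783, 0.622], [-1.0, -0.002, 0.016]]
contact_force: [3.4, 1.1, -14.0]
opening: 0.0131
t 16.95 P [473.32  56.48 116.9 ] F [  1.73   0.27 -10.64] sd [1.18 0.59 2.41] M [-0.437 -0.24  -0.016] [0.05  0.145 0.069] J [  0.8  -67.9    7.48 -33.55  -0.11   0.35   0.81] q7 41.57427988347422
zang 38.5409302066844 x [ 0.0134  0.0084 -0.9999]
```

```bash
cat > q.py <<'E'
from plant import robot
import numpy as np
o=robot.get_obs();z=o["orientation"][:,2];print("  zang %.2f"%np.degrees(np.arctan2(z[1],z[0])),"M",np.round(o["torque"],3),"J7 %.3f"%o["joint_torque"][6],"q7",round(o["joint_pos"][6],2))
E
python3 -m handwheel '[0.03,0,0,0.5,0.02,0,0,0.5,0.01,0,0,0.5,0.01,0,0,0.5,0,0,0,0.5]'; python3 q.py; python3 -m handwheel '[0.02,0,0,0.5,0.01,0,0,0.5,0.01,0,0,0.5,0.01,0,0,0.5,0,0,0,0.5]'; python3 q.py
```

```text
t: 17.5
tcp_pos: [0.473, 0.0563, 0.1166]
orientation: [[0.012, -0.415, 0.91], [0.01, 0.91, 0.415], [-1.0, 0.004, 0.015]]
contact_force: [3.3, 0.6, -15.3]
opening: 0.0134
  zang 24.51 M [-0.367 -0.423  0.107] J7 1.308 q7 29.54
t: 18.0
tcp_pos: [0.4729, 0.0563, 0.1164]
orientation: [[0.011, -0.179, 0.984], [0.012, 0.984, 0.179], [-1.0, 0.009, 0.013]]
contact_force: [1.7, -0.5, -13.8]
opening: 0.013
  zang 10.28 M [-0.471 -0.339  0.435] J7 1.013 q7 17.38
```

```bash
python3 -m handwheel '[0.01,0,0,0,0.01,0,0,0,0.01,0,0,0.4,0,0,0,0.5,0,0,0,0.5]'; python3 q.py; python3 st.py 3
```

```text
t: 18.5
tcp_pos: [0.4728, 0.0563, 0.1163]
orientation: [[0.01, -0.048, 0.999], [0.012, 0.999, 0.047], [-1.0, 0.012, 0.011]]
contact_force: [1.7, -0.2, -7.3]
opening: 0.0135
  zang 2.72 M [-0.482 -0.091  0.727] J7 0.758 q7 10.97
t 18.6 P [472.81  56.3  116.27] F [ 0.28 -0.44 -6.29] sd [1.04 0.24 0.75] M [-0.535  0.067  0.625] [0.042 0.113 0.08 ] J [ 8.600e-01 -6.453e+01  1.014e+01 -3.256e+01 -8.300e-01 -3.000e-02
 -1.700e-01] q7 10.979664843240236
zang 2.733160955714696 x [ 0.0104  0.0123 -0.9999]
```

Torque starts rising near zang 19°, so first touch came at about 1.19 rad. I'm now about 0.3 rad past it. One more turn of about 12°.

```bash
python3 -m handwheel '[0.01,0,0,0.5,0.01,0,0,0.5,0.01,0,0,0.5,0,0,0,0.5,0,0,0,0]'; python3 q.py; python3 st.py 3
```

```text
t: 19.15
tcp_pos: [0.4727, 0.0563, 0.1161]
orientation: [[0.01, 0.147, 0.989], [0.013, 0.989, -0.148], [-1.0, 0.014, 0.008]]
contact_force: [0.0, -1.5, -6.9]
opening: 0.0133
  zang -8.49 M [-0.71  -0.026  0.937] J7 -2.368 q7 1.46
t 19.25 P [472.67  56.3  116.15] F [-0.24 -1.07 -5.67] sd [0.32 0.31 0.92] M [-0.699  0.098  0.907] [0.015 0.088 0.045] J [ 1.300e-01 -6.360e+01  1.162e+01 -3.248e+01 -1.350e+00  2.000e-02
 -1.670e+00] q7 1.5241815270746406
zang -8.414757382094246 x [ 0.0097  0.0129 -0.9999]
```

Torque is now 0.9 N m, about 0.5 rad past first touch. I'll release straight up and check.

```bash
python3 -m handwheel '[0,0,0,0,0,0,0,0,0,0,0,0,0,0,0,0,0,0,0,0]' 0.5; python3 -m handwheel '[-0.5,0,0,0,-0.7,0,0,0,-0.7,0,0,0,-0.6,0,0,0,0,0,0,0]'; python3 st.py 1; python3 - <<'E'
from plant import robot
from h import *
o=robot.get_obs();c=robot.camera("wrist");im=c["pixels"][:,:,::-1];cv2.imwrite("pics/w4.png",im)
E
```

```text
t: 19.8
tcp_pos: [0.474, 0.0564, 0.1171]
orientation: [[0.013, 0.146, 0.989], [0.015, 0.989, -0.146], [-1.0, 0.016, 0.01]]
contact_force: [-0.3, 0.2, -0.4]
opening: 0.0427
t: 20.3
tcp_pos: [0.4729, 0.0548, 0.1945]
orientation: [[0.012, 0.147, 0.989], [0.014, 0.989, -0.147], [-1.0, 0.016, 0.009]]
contact_force: [0.0, 0.3, -0.0]
opening: 0.0428
t 20.3 P [472.86  54.79 194.5 ] F [ 0.02  0.33 -0.02] sd [0. 0. 0.] M [-0.003  0.018 -0.032] [0. 0. 0.] J [ -0.81 -52.87   8.22 -37.93   0.73   0.97  -0.7 ] q7 -5.169708548444536
zang -8.459929193191737 x [ 0.0115  0.0142 -0.9998]
```

View pics/w4.png

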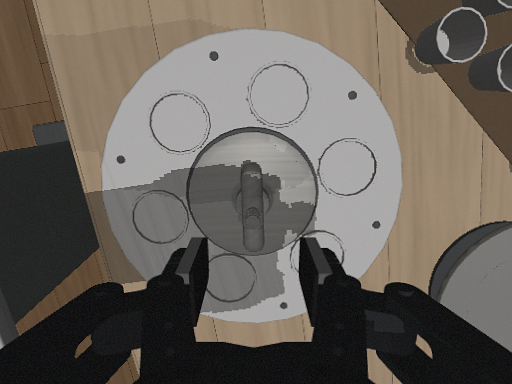

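The wings stayed where I left them, running from (251,165) to (254,250), and the left rim between the ring at (280,95) and the dot at (214,55) is clear. Now the second left press.

```bash
python3 -m handwheel '[0,1,0,0,0,1,0,0,0,1,0,0,0,0.7,0,0,0.5,0,0,0]' 0 20; python3 -m handwheel '[0.8,0,0,0,0.8,0,0,0,0.7,0,0,0,0.2,0,0,0,0,0,0,0]'
```

```text
t: 20.9
tcp_pos: [0.4881, 0.1684, 0.1758]
orientation: [[0.007, 0.149, 0.989], [0.013, 0.989, -0.149], [-1.0, 0.014, 0.005]]
contact_force: [0.1, -1.2, -1.9]
opening: 0.0002
t: 21.4
tcp_pos: [0.4857, 0.169, 0.0923]
orientation: [[-0.0, 0.147, 0.989], [0.008, 0.989, -0.147], [-1.0, 0.008, -0.001]]
contact_force: [-0.1, 0.2, 0.1]
opening: 0.0001
```

```bash
python3 -m handwheel '[0.06,-0.1,0.1,0,0.06,0,0,0,0.05,0,0,0,0,0,0,0,0,0,0,0]'; python3 st.py 3; python3 -m handwheel '[0.07,0,0,0,0,0,0,0,0,0,0,0,0,0,0,0,0,0,0,0]'; python3 st.py 4
```

```text
t: 21.9
tcp_pos: [0.4897, 0.1656, 0.0891]
orientation: [[0.002, 0.148, 0.989], [0.01, 0.989, -0.148], [-1.0, 0.01, 0.001]]
contact_force: [0.7, 0.4, 0.2]
opening: -0.0001
t 22.0 P [489.67 165.55  89.09] F [0.16 0.17 0.13] sd [0.41 0.18 0.18] M [-0.022  0.013 -0.031] [0.005 0.016 0.026] J [ 7.000e-02 -7.199e+01  1.234e+01 -2.948e+01 -2.000e-02 -1.000e-02
  0.000e+00] q7 -8.845023593265287
zang -8.508632981357 x [ 0.0024  0.0097 -0.9999]
t: 22.55
tcp_pos: [0.4895, 0.1657, 0.0867]
orientation: [[0.002, 0.148, 0.989], [0.01, 0.989, -0.148], [-1.0, 0.01, 0.001]]
contact_force: [0.5, -0.0, -0.5]
opening: -0.0006
t 22.7 P [489.52 165.67  86.73] F [0.48 0.14 0.07] sd [0.39 0.21 0.5 ] M [-0.031  0.009 -0.006] [0.014 0.023 0.036] J [-0.000e+00 -7.239e+01  1.238e+01 -2.934e+01 -2.000e-02 -1.000e-02
  0.000e+00] q7 -8.698494044172282
zang -8.495348427516376 x [ 0.0022  0.0097 -1.    ]
```

```bash
python3 -m handwheel '[0.08,0,0,0,0,0,0,0,0,0,0,0,0,0,0,0,0,0,0,0]'; python3 st.py 4; python3 -m handwheel '[0.03,0,0,0,0,0,0,0,0,0,0,0,0,0,0,0,0,0,0,0]'; python3 st.py 6
```

```text
t: 23.25
tcp_pos: [0.4895, 0.1657, 0.0841]
orientation: [[0.002, 0.148, 0.989], [0.01, 0.989, -0.148], [-1.0, 0.01, 0.001]]
contact_force: [-0.2, 0.4, -0.3]
opening: 0.0002
t 23.4 P [489.54 165.68  84.09] F [ 0.24 -0.22  0.38] sd [0.39 0.52 0.43] M [-0.01  -0.006 -0.002] [0.033 0.019 0.017] J [ 1.000e-02 -7.266e+01  1.242e+01 -2.912e+01 -2.000e-02 -1.000e-02
  0.000e+00] q7 -8.519437494192077
zang -8.492682405735604 x [ 0.0023  0.0097 -1.    ]
t: 23.95
tcp_pos: [0.4896, 0.1657, 0.0833]
orientation: [[0.002, 0.148, 0.989], [0.01, 0.989, -0.148], [-1.0, 0.01, 0.001]]
contact_force: [-0.1, 0.2, 2.5]
opening: -0.0
t 24.2 P [489.62 165.72  83.31] F [-0.25 -0.01  1.83] sd [0.38 0.73 0.54] M [-0.032  0.149 -0.013] [0.024 0.027 0.029] J [ 1.000e-02 -7.207e+01  1.225e+01 -2.891e+01 -5.000e-02 -1.700e-01
  0.000e+00] q7 -8.453298467664425
zang -8.493281518246016 x [ 0.0024  0.0099 -0.9999]
```

```bash
python3 -m handwheel '[0.025,0,0,0,0,0,0,0,0,0,0,0,0,0,0,0,0,0,0,0]'; python3 st.py 8 s6
```

```text
t: 24.75
tcp_pos: [0.4898, 0.1657, 0.0827]
orientation: [[0.003, 0.148, 0.989], [0.01, 0.989, -0.148], [-1.0, 0.01, 0.001]]
contact_force: [-0.7, -0.5, 4.9]
opening: 0.0005
t 25.1 P [489.75 165.71  82.73] F [-1.34 -0.31  4.65] sd [0.45 0.35 0.58] M [-0.13   0.262  0.013] [0.018 0.031 0.028] J [-2.000e-02 -7.115e+01  1.198e+01 -2.865e+01 -1.100e-01 -3.800e-01
  1.000e-02] q7 -8.40269771540693
zang -8.501825270556761 x [ 0.0025  0.0101 -0.9999]
```

Left: it firms up from level, at 0.21 mm/N (about 1.9 mrad/N), with no free drop. Now the right side.

```bash
python3 -m handwheel '[-0.6,0,0,0,-1,0,0,0,-1,0,0,0,-0.8,-0.5,0,0,0,-1,0,0]'; python3 -m handwheel '[0,-1,0,0,0,-1,0,0,0,-1,0,0,0,-1,0,0,0,-1,0,0]';  python3 -m handwheel '[0,-0.6,0,0,0,-0.05,-0.1,0,0.4,0,0,0,0.8,0,0,0,0.8,0,0,0]'
```

```text
t: 25.65
tcp_pos: [0.4824, 0.1219, 0.1865]
orientation: [[0.001, 0.143, 0.99], [0.008, 0.99, -0.143], [-1.0, 0.008, -0.001]]
contact_force: [0.9, -0.8, -0.7]
opening: 0.0001
t: 26.15
tcp_pos: [0.4599, -0.0309, 0.1858]
orientation: [[0.003, 0.14, 0.99], [0.009, 0.99, -0.14], [-1.0, 0.01, 0.002]]
contact_force: [0.7, 0.3, -0.3]
opening: -0.0001
t: 26.65
tcp_pos: [0.4549, -0.0512, 0.1243]
orientation: [[0.008, 0.143, 0.99], [0.011, 0.99, -0.143], [-1.0, 0.012, 0.007]]
contact_force: [-0.1, 0.4, -0.6]
opening: -0.0002
```

```bash
python3 -m handwheel '[0.5,-0.1,0.05,0,0.3,0,0,0,0.1,0,0,0,0,0,0,0,0,0,0,0]'; python3 st.py 2 s7
```

```text
t: 27.15
tcp_pos: [0.4545, -0.0506, 0.0915]
orientation: [[0.002, 0.139, 0.99], [0.01, 0.99, -0.139], [-1.0, 0.01, 0.001]]
contact_force: [-0.4, -1.4, 0.5]
opening: -0.0
t 27.2 P [454.57 -50.59  91.62] F [-0.11 -0.62 -0.11] sd [0.29 0.74 0.61] M [-0.034 -0.04  -0.019] [0.021 0.039 0.011] J [ 3.300e-01 -5.986e+01  1.092e+01 -2.746e+01 -6.000e-02 -4.000e-02
  4.000e-02] q7 18.28832229609409
zang -7.995013767112456 x [ 0.0023  0.01   -0.9999]
```

View pics/s7.png

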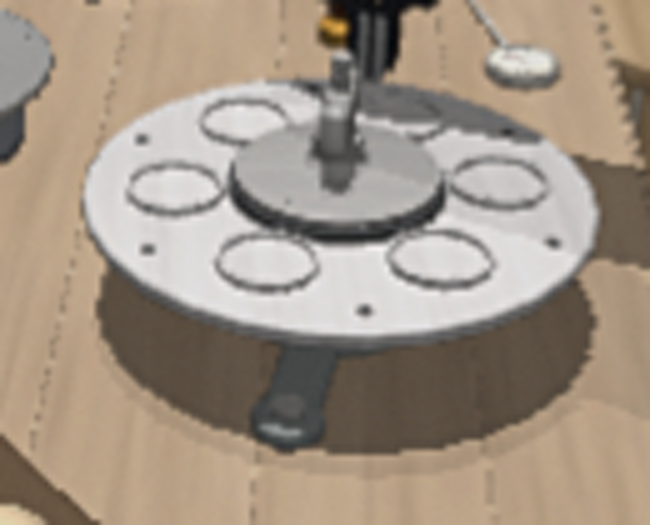

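The nut now stands end-on to the side camera, about 93–95° round, and the jaws are over the right rim.

```bash
python3 -m handwheel '[0.03,-0.12,0.03,0,0.1,0,0,0,0.05,0,0,0,0,0,0,0,0,0,0,0]'; python3 st.py 3; python3 -m handwheel '[0.06,0,0,0,0,0,0,0,0,0,0,0,0,0,0,0,0,0,0,0]'; python3 st.py 4
```

```text
t: 27.75
tcp_pos: [0.4558, -0.0545, 0.087]
orientation: [[0.005, 0.139, 0.99], [0.011, 0.99, -0.139], [-1.0, 0.011, 0.003]]
contact_force: [-0.4, 0.1, -0.3]
opening: 0.0001
t 27.85 P [455.81 -54.47  86.98] F [-0.26 -0.21 -0.39] sd [0.37 0.21 0.33] M [ 0.023  0.015 -0.024] [0.031 0.014 0.009] J [ 6.000e-02 -6.147e+01  1.114e+01 -2.730e+01 -3.000e-02 -1.000e-02
  1.000e-02] q7 19.371783168988575
zang -7.991232218127966 x [ 0.005   0.0107 -0.9999]
t: 28.4
tcp_pos: [0.4559, -0.0543, 0.0851]
orientation: [[0.005, 0.139, 0.99], [0.011, 0.99, -0.139], [-1.0, 0.011, 0.003]]
contact_force: [0.4, -0.7, 0.6]
opening: 0.0004
t 28.55 P [455.85 -54.34  85.07] F [-0.11 -0.1   0.31] sd [0.53 0.46 0.24] M [-0.015  0.023  0.008] [0.016 0.027 0.025] J [ 1.000e-02 -6.174e+01  1.120e+01 -2.711e+01 -2.000e-02  0.000e+00
  0.000e+00] q7 19.561307196149137
zang -7.9813788623114466 x [ 0.0049  0.0107 -0.9999]
```

```bash
python3 -m handwheel '[0.06,0,0,0,0,0,0,0,0,0,0,0,0,0,0,0,0,0,0,0]'; python3 st.py 6; python3 -m handwheel '[0.025,0,0,0,0,0,0,0,0,0,0,0,0,0,0,0,0,0,0,0]'; python3 st.py 8
```

```text
t: 29.1
tcp_pos: [0.456, -0.0543, 0.0832]
orientation: [[0.005, 0.139, 0.99], [0.011, 0.99, -0.139], [-1.0, 0.011, 0.004]]
contact_force: [-0.4, 0.2, 0.8]
opening: 0.0006
t 29.35 P [456.01 -54.3   83.21] F [-0.19  0.07  0.88] sd [0.38 0.66 0.22] M [0.017 0.045 0.008] [0.042 0.014 0.02 ] J [ 3.000e-02 -6.165e+01  1.117e+01 -2.676e+01 -2.000e-02 -5.000e-02
  0.000e+00] q7 19.756426229549568
zang -7.9795735813890145 x [ 0.0053  0.0108 -0.9999]
t: 29.9
tcp_pos: [0.4561, -0.0543, 0.0825]
orientation: [[0.005, 0.139, 0.99], [0.011, 0.99, -0.139], [-1.0, 0.012, 0.004]]
contact_force: [-0.7, 0.5, 3.2]
opening: 0.0001
t 30.25 P [456.04 -54.33  82.54] F [-1.19 -0.07  3.35] sd [0.53 0.44 0.28] M [ 0.022  0.21  -0.008] [0.021 0.031 0.03 ] J [ 3.000e-02 -6.095e+01  1.096e+01 -2.656e+01 -7.000e-02 -2.700e-01
 -0.000e+00] q7 19.836406299210005
zang -7.984289211880924 x [ 0.0054  0.0109 -0.9999]
```

```bash
python3 -m handwheel '[0.015,0,0,0,0,0,0,0,0,0,0,0,0,0,0,0,0,0,0,0]'; python3 st.py 8; python3 -m handwheel '[-0.6,0,0,0,-1,0,0,0,-1,0,0,0,-1,0,0,0,-1,0,0,0]';python3 -m handwheel '[0,-1,0,0,0,-1,0,0,0,-1,0,0,0,0,0,0,0,0,0,0]'; python3 st.py 3 s8; python3 - <<'E'
from plant import robot
from h import *
c=robot.camera("top");cv2.imwrite("pics/top9.png",c["pixels"][:,:,::-1])
E
```

```text
t: 30.8
tcp_pos: [0.4563, -0.0543, 0.0822]
orientation: [[0.006, 0.139, 0.99], [0.011, 0.99, -0.139], [-1.0, 0.012, 0.004]]
contact_force: [-0.4, 0.5, 5.2]
opening: 0.0
t 31.15 P [456.28 -54.35  82.2 ] F [-0.92  0.15  4.89] sd [0.52 0.49 0.42] M [0.037 0.269 0.006] [0.025 0.015 0.026] J [ 3.000e-02 -6.051e+01  1.083e+01 -2.631e+01 -9.000e-02 -3.300e-01
 -1.000e-02] q7 19.891541722002117
zang -7.982740869999411 x [ 0.0058  0.011  -0.9999]
t: 31.7
tcp_pos: [0.4531, -0.0564, 0.2209]
orientation: [[-0.003, 0.14, 0.99], [0.008, 0.99, -0.14], [-1.0, 0.008, -0.004]]
contact_force: [-0.3, -0.2, 1.1]
opening: 0.0001
t: 32.2
tcp_pos: [0.4421, -0.1475, 0.2239]
orientation: [[0.005, 0.137, 0.991], [0.01, 0.991, -0.137], [-1.0, 0.01, 0.004]]
contact_force: [-0.5, 0.4, -0.1]
opening: -0.0004
t 32.3 P [ 442.15 -147.3   223.93] F [-0.1  -0.22  0.06] sd [0.3  0.43 0.14] M [-0.025  0.032 -0.012] [0.014 0.015 0.011] J [  0.71 -43.69   7.58 -39.32  -0.06   0.     0.13] q7 19.3994164619682
zang -7.797850937731175 x [ 0.0049  0.0099 -0.9999]
```

View pics/top9.png

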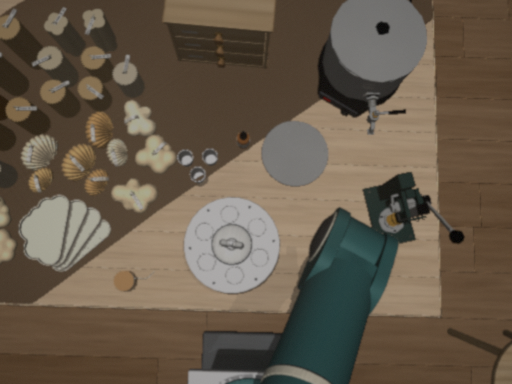

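View pics/s8.png

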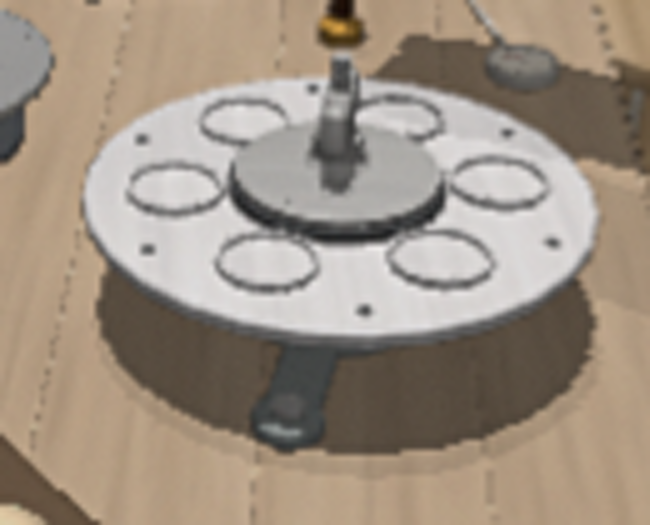

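The cups, bottle and spool are at the same pixels as before. The stamp and thermometer are hidden under the arm in the top picture, but the side picture shows both in place. The wheel is level, the nut is turned about a quarter, and the robot is clear.

```bash
python3 -c "
from plant import robot
print(robot.sign_off())"
```

```text
the job is handed in; nothing more can be done
None
```

I rocked the loose wheel left then right, tightened the wing nut about 1.65 rad clockwise, and pressed left then right again. The play is gone. I handed the job in at about 32 s with the gripper clear of everything.

| Check | Left rim | Right rim |
|---|---|---|
| Loose: free drop before the stop | about 2.5 mm | about 2.8 mm |
| Loose: final press | 4.8 N | 4.5 N |
| Tightened: free drop | none felt | none felt |
| Tightened: give | about 0.21 mm/N (about 1.9 mrad/N) | about 0.25 mm/N (about 2.3 mrad/N) |
| Tightened: final press | 4.7 N | 4.9 N |

- **Snugness:** the two estimates of how far the nut went past first touch disagree a little. The torque rise puts it at about 0.5 rad, and the measured play puts it at about 0.7 rad. Both fall inside the 0.3–0.8 rad snug range.
- **Stand yaw:** I took it as about −8.5°, judged from the one foot visible in the side picture.
- **Bystanders:** they look unmoved in the last pictures. The arm hid the stamp and thermometer in the top view, so I checked those two only in the side view.

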